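# Clear the bending die and hold the sprung length stop at its mark

### The arm

A 6-joint arm with a two-finger parallel gripper is mounted at the origin on a cart in front of the work surface, level with it; the furniture and walls round the work are solid. World frame = base frame: x ahead of the robot, y to its left, z up, the work surface at z = 0. Lengths are in mm, angles in rad, forces in N, time in s.
With the tool pointing down it reaches from about 300 to 775 mm from the base axis. Payload 14.6 kg.
Tool frame: the origin (TCP) lies between the finger pads; the fingertips stand 19 mm ahead of it and the grasp point (between the pads) is the TCP; z points along the fingers, y is the line along which they close (so a half turn about z gives the same grasp; the last joint's range is limited). The gripper opens to 94 mm and grips with 3 to 60 N. Pads are 16 mm wide; open, the fingers measure 119 mm over their backs; the gripper's body (75 mm by 177 mm) begins 78 mm behind the grasp point.
Start: joints at [1.272, 0.3, 1.521, -0, 1.321, -0.067], TCP at [126.349, 535.28, 224.446] pointing down, gripper open.
Joint ranges: [-3.03, 3.03], [-0.79, 2.21], [0.23, 2.52], [-1.04, 4.18], [0, 3.07], [-2.55, 2.55]. Speed limits (rad/s): [2.22, 2.22, 2.57, 3.14, 3.14, 3.14].

### API

Orientations are given as [roll, pitch, yaw] about the fixed x, y, z axes, in that order (R = Rz(yaw) Ry(pitch) Rx(roll)).
In Python, from cell import monitor, imaging, job, find_in, trace gives the robot as it stands. The module is installed in compiled form; this text tells all that it offers.
- The arm moves only by the tool arm_command, never from a script. Its argument "steps" is a list of rows, each a list of 5 numbers: the opening, from 0 (shut) to 1 (fully open), then the shift along the tool's x, y, z in mm, then the turn about the tool's z in degrees. In form: [[gripper, dx, dy, dz, turn], ...]. A call has 1 to 20 rows; each row is the pose to reach, as a shift and turn from the pose commanded when the call began, along the tool's axes at that moment; what a row does not reach only later rows make up. A row lasts 1/8 s, in which the tool goes at most 62.5 mm and 10.7 degrees, less where a joint would pass 70% of its speed; a pose out of reach is approached as far as the arm can. A call with a gripper value outside its range is refused whole. The fingers move at their own pace and stop on an object; "force" is the grip in N (left out, the last holds). Time passes only in rows, so rows that repeat a pose let the fingers close. It gives the time, the measured TCP pose, the force, the opening and the grip force at its end, in the units of the state.
- monitor.read_state(): the state, without advancing time (a new reading comes with each control period).
- imaging.camera(name): name is "scene" or "top"; returns a dict with "img" (420x560x3 uint8, red, green, blue), "mtx" (3x3 intrinsics, pixels), "D" ([k1, k2, p1, p2, k3] as OpenCV has them; the pictures are not rectified), "view" (4x4, takes a point from world to camera coordinates). Camera axes: x right, y down, z forward; pixel columns grow to the right and rows downward; lengths in mm; the calibration is good to about 2 mm. A picture is of the moment at which its call begins. There is no depth.
- job.sign_off(): hands the job in; it is judged then, once.
Trained networks look in a picture, given as the dict that the camera call returned (one of the last four; its "shot" number tells which), for a name from the list of things; names that differ only in an ending like _2 or _b are one class to them, and where a whole thing is asked for, a point or a joint stands for the part that bears it (a point fixed in the world has none). Each returns a list of dicts, best first, with "p" (0 to 1); they miss things now and then, are a little off and sometimes report something else, mostly with a low value. They report only what shows in the picture. A call takes as long as a camera call. They do not tell look-alikes from the thing itself.
- find_in(picture, target): "rect" ([centre column, centre row, width, height] in pixels, round what is visible of it).
- trace(picture, target): "region" (420x560 bool, what is visible of it) and "rect" ([centre column, centre row, width, height] in pixels, round what is visible of it).
The state is a dict: "clock": time; "joints": joint angles; "qd": joint speeds; "effort": joint torques, N m; "eef_pos": TCP position; "eef_rot": TCP orientation; "wrist_force": force on the tool from outside, world axes, zero at the start; "moment": the same for the moment, N m; "finger_gap": finger opening in mm; "finger_force": force on a finger pad.
Only numpy, scipy, OpenCV 4.12 (cv2) and the standard library are available. Lean on these libraries where they do the work, as an engineer would, in place of code of your own. Each camera call takes 0.05 s, during which the arm holds its last target. There are 200 camera calls.

### The job

Make the bending fixture ready for its next, longer blank: lift the finished U bracket out of the die and stand it upright on its base inside the green tray, setting it down gently. Then take the black handle of the sprung stop rod, pull the rod out of its tube until the front face of the yellow stop plate is level with the tip of the red pointer, and finish while still holding it there against the spring. Leave the other things on the table where they are.

Things in the scene. Friction and masses are not known exactly. Their poses are not given: they have to be found in the camera images.
- bracket_mid (a point): Centre of the formed U bracket: bare pale metal, 50 long (x) x 40 wide (y) x 60 tall, 0.15 kg. Two upright legs, plates 50 x 60 x 4, are its outer y faces; a 4 thick base joins them below (z up). It starts upright in the die, on the pocket's floor, axes as the fixture's, the top 35 of it above the die. Grasp it across the 40 width, by the upper part of the legs.
- bracket: The same bracket; origin at the centre of its underside.
- die_mouth (a point): Centre of the mouth of the die's pocket, 45 above the table. Fixture axes: x the way the rod pulls out, y towards the graduated rail, z up. Pocket 54 (x) x 44 (y), 25 deep; dark steel die 90 x 80. The fixture is bolted down, base plate 12 thick. The blue tube (32 across, axis 70 above the table) has its mouth 98 in -x; the rail, 12 wide, top at 36, is centred 66 in +y.
- handle_mid (a point): Grip point of the rod's handle: an upright black round post, 18 in diameter, 84 to 130 above the table, with a 23 wide cap up to 136; this point is on its axis, 110 above the table. It stands on the yellow stop plate and moves with the rod along the fixture's x. Axes are the fixture's.
- stop_face (a point): Middle of the front (+x) face, away from the tube, of the yellow stop plate on the rod's end, 70 above the table and 6 in +x from the handle's axis. The plate is 12 (x) x 72 (y) x 28 high, from 56 to 84 above the table. It passes 11 over the die but runs into the bracket while that is in the die. Axes are the fixture's.
- rod (a joint): How far the sprung telescoping rod is pulled out of its tube, m: 0 fully in (start), 0.100 at its end stop. The inner spring pulls it back with 4 N at 0, growing by 1 N per 10 mm (13 N at 90 mm), so it runs back in if let go.
- index_tip (a point): Tip of the red length pointer, 44 above the table, fixed on the rail and pointing in -y to the rod, 44 in +y from the rod's axis; 66 to 94 in +x of where the stop plate's front face starts (it varies). Axes are the fixture's. The length is set when the stop plate's front face is level with this tip along the fixture's x.
- tray: Open green metal tray, fixed, 190 (x) x 170 (y) x 32 high, walls and floor 3 thick; origin at the centre of its underside, on the table.
- wrench: Bystander, not to be moved: steel adjustable wrench, 50 x 224 x 12, lying flat between fixture and tray (mm). Origin at the centre of its underside.
- tape: Bystander, not to be moved: yellow and black tape measure, 36 x 79 x 69, standing on edge, behind the fixture (mm). Origin at the centre of its underside.
- vee: Bystander, not to be moved: grey steel V-block, 45 x 60 x 36, behind the fixture (mm). Origin at the centre of its underside.
- bolt_a: Bystander, not to be moved: bolt 60 tall standing on its 28 wide hexagon head, left, behind the fixture; the nearest of three (mm). Origin at the centre of its underside.
- cup: Bystander, not to be moved: white mug, 82 across, 91 tall, behind the tray (mm). Origin at the centre of its underside.
- stand_post (a point): Middle of the post of the helmet stand, a fixed obstacle at the back: a steel post 16 in diameter, 330 tall on a red foot 60 across, with a dark helmet hung on it some 300 to 500 above the table, over and behind the post. Carry things round its robot side, not through it.
Mind the look-alikes: they are no part of the job. Leave any blue or purple look-alike of the bracket alone.

How it is judged (in metres and radians):
On the way, in this order (a step that is already met when the one before it is completed fails the run):
1. the bracket is held clear above the die, with the rod still in (z of bracket in the frame of die_mouth above 0.01 m and contact force between the fingers and bracket above 0.5 N and value of joint rod below 0.03 m), for 0.1 s.
2. the bracket stands released and at rest in the tray (x of bracket_mid in the frame of tray between -0.075 and 0.075 m and y of bracket_mid in the frame of tray between -0.065 and 0.065 m and z of bracket_mid in the frame of tray between 0.02 and 0.04 m and angle between bracket_mid's own z axis and vertical below 0.2 rad and contact force between the fingers and bracket below 0.1 N and linear speed of bracket below 0.03 m/s), for 0.2 s.
3. the rod is held with the stop plate's front face at the pointer (x of stop_face in the frame of index_tip between -0.004 and 0.004 m and contact force between the fingers and rod above 1 N and velocity of joint rod between -0.01 and 0.01 m/s), for 0.3 s.
At the end, for the whole second after the job is handed in: The bracket stands upright (within 0.2 rad) and still inside the tray, not touched; the fingers hold the rod's handle with the stop plate's front face within 4 mm of the pointer tip along the fixture's x, and the rod is still (under 10 mm/s) (all of step 2 and all of step 3); the arm keeps its last pose, push and grip.
It fails at once if the bracket is dropped or flung (moves freely at more than 0.45 m/s) (contact force between the fingers and bracket below 0.05 N and linear speed of bracket above 0.45 m/s).
It fails at once if another thing on the table is moved by more than 30 mm (distance of any of wrench, tape, vee, bolt_a, cup from where it was at the start of the episode above 0.03 m).
It also fails if it takes over 59 s, if anything falls off the work surface, if the arm or the gripper's body presses on something with over 40 N, if the wrist force passes 120 N, or if a joint passes its speed limit or range.

## Working session

There is one attempt and no reset: what is moved stays moved. The work goes in short steps, Python scripts to look and compute and a tool call to move; the robot and the scene stay as the last step left them, time stands still between calls to the robot, and variables do not carry over. Pictures are saved under pics/ and viewed, at most 10 in all, crops included, and the job is handed in when it is done.

Besides the shell and the picture viewer there is one more tool, called as a command line: name --pt "numbers of a row" for each row, then --argument value for the rest. arm_command: Moves the arm, as the interface text tells. Its arguments: {"type":"object","properties":{"steps":{"type":"array","items":{"type":"array","items":{"type":"number"}}},"force":{"type":"number"}},"required":["steps"]}

```bash
mkdir -p pics; python3 - <<'E'
from cell import monitor, imaging, find_in, trace
import cv2,numpy as np
s=monitor.read_state();print(s)
for n in("scene","top"):
    c=imaging.camera(n);cv2.imwrite(f"pics/{n}0.png",c["img"][:,:,::-1]);print(n,c["mtx"],c["D"],c["view"])
    for t in["bracket","die_mouth","handle_mid","stop_face","index_tip","tray","wrench","stand_post","rod","tape","vee"]:
        try:print(t,[(np.round(r["rect"]),round(r["p"],2)) for r in find_in(c,t)][:3])
        except Exception as e:print(t,e)
E
```

```text
{'clock': 0.0, 'joints': array([ 1.27239406e+00,  3.00496280e-01,  1.52159506e+00,  5.76557448e-07,
        1.32070330e+00, -6.65989443e-02]), 'qd': array([-5.28971368e-04, -5.72992750e-04,  7.42258037e-04,  7.78077934e-05,
        1.68133216e-03,  1.71826027e-03]), 'effort': array([ 8.45207651e-04, -5.31811273e+01, -3.52728724e+01,  7.08086975e-02,
        2.44824355e-02, -6.69562291e-05]), 'eef_pos': array([126.28235203, 535.0518815 , 223.86659461]), 'eef_rot': array([-3.14039337e+00, -8.05491822e-05,  2.90978914e+00]), 'wrist_force': array([-0.25592727,  0.06235231,  0.92606833]), 'moment': array([-0.00841445,  0.03991905, -0.03418798]), 'finger_force': 0.0, 'finger_gap': 94.12895392769897}
scene [[415.65150229   0.         274.82806715]
 [  0.         415.65150229 211.11639691]
 [  0.           0.           1.        ]] [0.0219321 0.        0.        0.        0.       ] [[ 5.86571980e-01 -8.09810662e-01 -1.18323229e-02 -2.98598800e+02]
 [-6.16232393e-01 -4.36781578e-01 -6.55346848e-01  4.51149906e+02]
 [ 5.25538724e-01  3.91699558e-01 -7.55235397e-01  8.40413401e+02]
 [ 0.000000
[... 1592 characters left out ...]
3.,  51.]), 0.67), (array([374., 174.,  34.,  36.]), 0.36)]
handle_mid [(array([204., 228.,  14.,  24.]), 0.52)]
stop_face [(array([204., 225.,  14.,  23.]), 0.59)]
index_tip [(array([178., 251.,   1.,  10.]), 0.53)]
tray [(array([408., 243.,  70.,  74.]), 0.74), (array([180., 229.,  22.,  18.]), 0.48), (array([203., 226.,  16.,  23.]), 0.37)]
wrench [(array([317., 253.,  74.,  16.]), 0.64), (array([374., 174.,  31.,  37.]), 0.52)]
stand_post it knows: bolt, bracket, bracket_mid, cup, die_mouth, handle_mid, index_tip, rod, stop_face, tape, tray, vee, wrench
rod [(array([208., 227.,  17.,  26.]), 0.74)]
tape [(array([232., 160.,  24.,  28.]), 0.8)]
vee [(array([178., 176.,  22.,  19.]), 0.8)]
```

View pics/scene0.png

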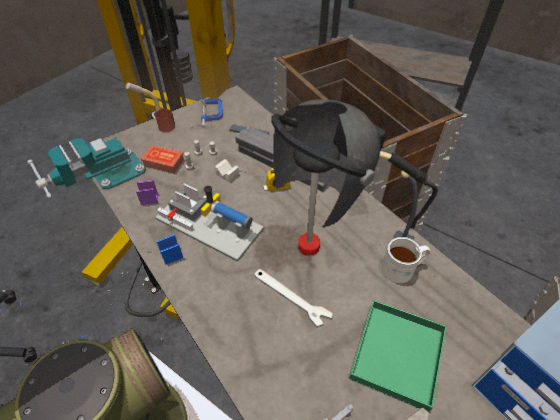

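View pics/top0.png

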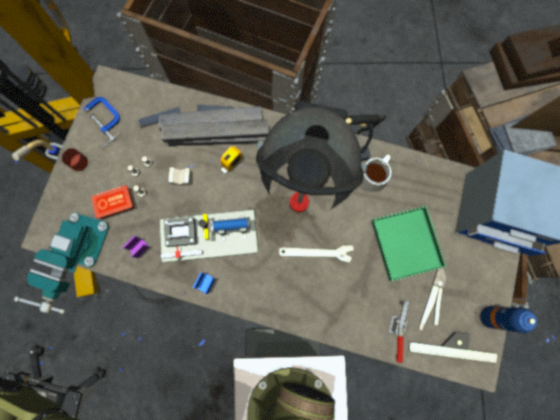

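The scene picture shows the fixture around (210,220), with the bracket in the die at (187,198), the handle at (209,195) and the pointer at (172,216). The tray is at (398,355). The top view agrees: die (180,232), tray (408,243). The blue and purple U's are look-alikes. Next I'll take enlarged crops.

```bash
python3 - <<'E'
import cv2
a=cv2.imread("pics/scene0.png")[170:265,140:275];b=cv2.imread("pics/top0.png")[195:270,150:265]
a=cv2.resize(a,None,fx=5.5,fy=5.5,interpolation=cv2.INTER_CUBIC);b=cv2.resize(b,None,fx=6.9,fy=6.9,interpolation=cv2.INTER_CUBIC)
cv2.imwrite("pics/a.png",a);cv2.imwrite("pics/b.png",b)
E
```

```text
(no output)
```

View pics/a.png

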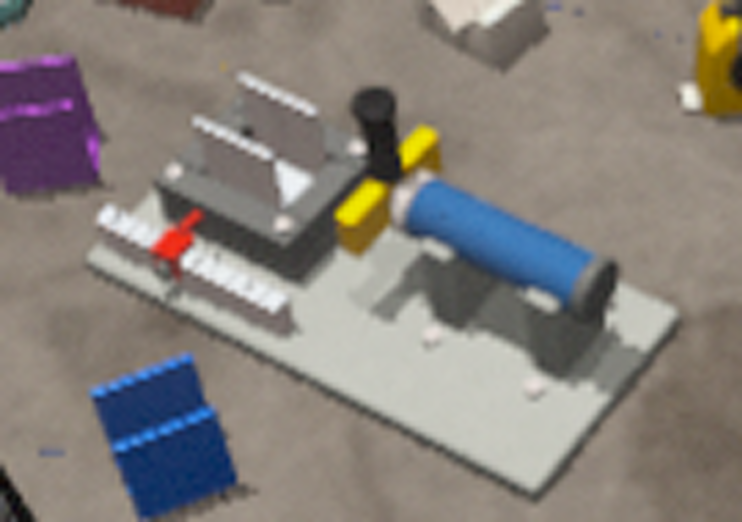

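View pics/b.png

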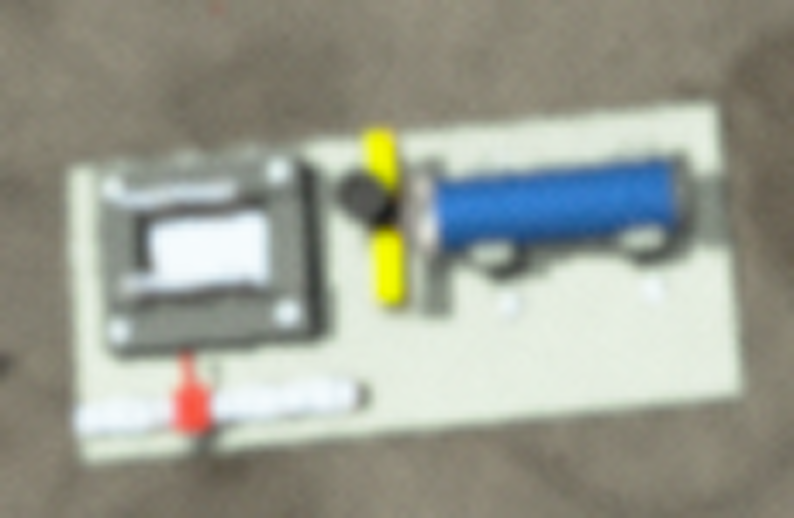

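```bash
cat > h.py <<'E'
from cell import monitor, imaging, find_in, trace
import cv2,numpy as np
from scipy.optimize import least_squares
C={"scene":dict(K=[415.65150229,274.82806715,211.11639691],D=[.0219321,0,0,0,0.],V=[[ 5.86571980e-01,-8.09810662e-01,-1.18323229e-02,-2.98598800e+02],[-6.16232393e-01,-4.36781578e-01,-6.55346848e-01,4.51149906e+02],[5.25538724e-01,3.91699558e-01,-7.55235397e-01,8.40413401e+02]]),
"top":dict(K=[387.54248438,271.28611659,211.02104658],D=[-.06775612,0,0,0,0.],V=[[-2.50783274e-02,-9.99683399e-01,-2.04413640e-03,5.60851878e+01],[-9.77999917e-01,2.49578585e-02,-2.07106897e-01,5.71320225e+02],[2.07092344e-01,-3.19472933e-03,-9.78316183e-01,1.07637644e+03]])}
def proj(n,P):
    c=C[n];f,u,v=c["K"];V=np.array(c["V"])
    return cv2.projectPoints(np.array(P,float).reshape(-1,1,3),cv2.Rodrigues(V[:,:3])[0],V[:,3],np.array([[f,0,u],[0,f,v],[0,0,1]]),np.array(c["D"]))[0].reshape(-1,2)
def back(n,uv,z):
    c=C[n];f,u,v=c["K"];V=np.array(c["V"])
    q=cv2.undistortPoints(np.array(uv,float).reshape(-1,1,2),np.array([[f,0,u],[0,f,v],[0,0,1]]),np.array(c["D"])).reshape(-1,2)
    d=np.c_[q,np.ones(len(q))]@V[:,:3];o=-V[:,:3].T@V[:,3]
    return o+d*((z-o[2])/d[:,2])[:,None]
E
cat > fit.py <<'E'
from h import *
def unc(p,s,o):return (np.array(p)+.5)/s-.5+np.array(o)
S=lambda u,v:("scene",unc((u,v),5.5,(140,170)))
T=lambda u,v:("top",unc((u,v),6.9,(150,195)))
def feats(p):
    x,y,a,hx,px,x0,x1,y0,y1=p
    return [(S(195,119),(25,18,80)),(S(273,157),(-25,18,80)),(S(240,75),(25,-18,80)),(S(316,112),(-25,-18,80)),
    (S(157,183),(45,40,45)),(S(297,240),(-45,40,45)),(S(375,95),(hx,0,136)),(S(337,217),(hx+6,36,84)),(S(438,133),(hx-6,-36,84)),(S(410,197),(-98,0,70)),(S(198,214),(px,44,44)),
    (T(117,193),(25,-18,80)),(T(235,187),(-25,-18,80)),(T(125,285),(25,18,80)),(T(265,283),(-25,18,80)),(T(365,195),(hx,0,136)),
    (T(103,175),(45,-40,45)),(T(115,352),(45,40,45)),(T(308,155),(-45,-40,45)),(T(188,352),(px,44,44)),(T(380,130),(hx,-36,84)),(T(392,302),(hx,36,84)),
    (T(68,168),(x1,y0,12)),(T(715,103),(x0,y0,12)),(T(742,395),(x0,y1,12)),(T(85,462),(x1,y1,12)),(S(88,258),(x1,y1,12)),(S(537,495),(x0,y1,12)),(S(680,315),(x0,y0,12))]
def res(p):
    x,y,a=p[:3];F=feats(p);c,s=np.cos(a),np.sin(a);r=[]
    for (n,uv),(X,Y,Z) in F: r.append(proj(n,(x+c*X-s*Y,y+s*X+c*Y,Z))[0]-uv)
    return np.array(r).ravel()
r=least_squares(res,[440,230,1.6,-80,0,-220,60,-60,90],loss="soft_l1",x_scale=[10,10,.1]+[10]*6)
print(np.round(r.x,3));print(np.round(res(r.x).reshape(-1,2),1).tolist())
print("foot",back("scene",[(309,245)],10),back("top",[(299,203)],10))
tr=[("scene",(375,303)),("scene",(446,322)),("scene",(434,402)),("scene",(352,372)),("top",(373,219)),("top",(424,206)),("top",(443,266)),("top",(390,281))]
for n in("scene","top"):print("tray",back(n,[t[1] for t in tr if t[0]==n],32).round().tolist())
E
python3 fit.py
```

```text
[ 520.579  314.274    1.649  -84.282   10.475 -222.846   65.129  -49.77
   81.084]
[[0.9, -0.4], [0.5, -0.7], [0.9, -0.2], [0.8, -0.5], [-0.3, -1.5], [-1.1, 0.4], [0.3, 0.4], [-0.2, -1.0], [0.9, -0.7], [1.0, 0.3], [0.7, -1.4], [1.0, 1.9], [1.2, 1.0], [0.5, 0.9], [-2.4, -0.6], [-0.2, 0.4], [-0.8, -0.1], [-1.3, 1.0], [-0.5, -0.2], [-0.1, 1.2], [0.0, 0.8], [0.0, 0.6], [0.5, 0.5], [0.2, 0.4], [0.4, 0.6], [0.1, 0.6], [-0.2, -1.0], [-0.1, -1.8], [0.4, -1.9]]
foot [[604.35453952 -46.05162726  10.        ]] [[606.16139241 -44.44409655  10.        ]]
tray [[538.0, -274.0, 32.0], [589.0, -428.0, 32.0], [407.0, -471.0, 32.0], [363.0, -309.0, 32.0]]
tray [[546.0, -263.0, 32.0], [582.0, -424.0, 32.0], [399.0, -462.0, 32.0], [361.0, -299.0, 32.0]]
```

The fixture fit gives the die at (521, 314), yaw 1.649. The pointer is about 89 mm ahead of the stop face, and the tray centre is near (474, -366). Next: move above the bracket.

arm_command --pt "0.75 -43 -12 4 7.2" --pt "0.75 -87 -25 8 14.4" --pt "0.75 -130 -37 12 21.6" --pt "0.75 -174 -50 16 28.8" --pt "0.75 -217 -62 20 36" --pt "0.75 -261 -75 24 43.2" --pt "0.75 -304 -87 28 50.4" --pt "0.75 -348 -99 32 57.6" --pt "0.75 -391 -112 36 64.8" --pt "0.75 -434.5 -124 40 72.2" --pt "0.75 -434.5 -124 40 72.2" --pt "0.75 -434.5 -124 40 72.2" --pt "0.75 -434.5 -124 40 72.2" --pt "0.75 -434.5 -124 40 72.2" --force 15

```text
clock: 2.85
eef_pos: [520.2, 315.4, 184.8]
eef_rot: [3.141, -0.0, 1.651]
wrist_force: [-0.1, 0.1, -0.3]
finger_gap: 70.6
finger_force: 0.0
```

arm_command --pt "0.75 0 0 25 0" --pt "0.75 0 0 50 0" --pt "0.75 0 0 75 0" --pt "0.75 0 0 95 0" --pt "0.75 0 0 108 0" --pt "0.75 0 0 116 0" --pt "0.75 0 0 116 0" --pt "0.75 0 0 116 0" --pt "0.45 0 0 116 0" --pt "0.3 0 0 116 0" --pt "0.3 0 0 116 0" --pt "0.3 0 0 116 0" --force 15

```text
clock: 4.35
eef_pos: [520.8, 314.8, 68.5]
eef_rot: [3.142, -0.0, 1.65]
wrist_force: [-0.4, 0.4, 1.2]
finger_gap: 40.0
finger_force: 15.0
```

```bash
python3 - <<'E'
from h import *
i=[]
for n,b in(("scene",(140,150,275,265)),("top",(140,185,265,270))):
    c=imaging.camera(n)["img"][b[1]:b[3],b[0]:b[2],::-1]
    i.append(cv2.resize(c,(400,int(400*c.shape[0]/c.shape[1])),interpolation=cv2.INTER_CUBIC))
h=min(k.shape[0] for k in i)
cv2.imwrite("pics/g.png",np.hstack([k[:h] for k in i]))
E
```

```text
(no output)
```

View pics/g.png

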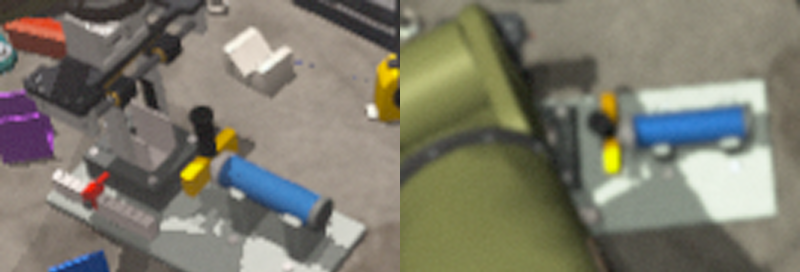

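Gap is 40.0 mm at 15 N with both legs clasped and the die clear; in the picture the fingers grip the legs at about (130,105), left half. Lifting straight out.

arm_command --pt "0.3 0 0 -6 0" --pt "0.3 0 0 -16 0" --pt "0.3 0 0 -31 0" --pt "0.3 0 0 -48 0" --pt "0.3 0 0 -66 0" --pt "0.3 0 0 -84 0" --pt "0.3 0 0 -98 0" --pt "0.3 0 0 -104 0" --pt "0.3 0 -10 -104 0" --pt "0.3 2 -28 -104 0" --pt "0.3 4 -52 -104 0" --pt "0.3 6 -78 -104 0" --pt "0.3 8 -104 -104 0" --pt "0.3 10 -130 -104 0" --pt "0.3 12 -148 -104 0" --pt "0.3 12 -155 -104 0" --pt "0.3 12 -155 -104 0"

```text
clock: 6.58
eef_pos: [365.3, 314.6, 172.5]
eef_rot: [3.141, -0.0, 1.65]
wrist_force: [1.3, -0.1, -0.2]
finger_gap: 39.9
finger_force: 15.0
```

arm_command --pt "0.3 -8 -0.6 0 0" --pt "0.3 -28 -2 0 0" --pt "0.3 -58 -4 0 0" --pt "0.3 -98 -7 0 0" --pt "0.3 -140 -10 0 0" --pt "0.3 -182 -13 0 0" --pt "0.3 -224 -16 0 0" --pt "0.3 -266 -19 0 0" --pt "0.3 -308 -22 0 0" --pt "0.3 -350 -25 0 0" --pt "0.3 -392 -28 0 0" --pt "0.3 -434 -31 0 0" --pt "0.3 -476 -34 0 0" --pt "0.3 -518 -37 0 0" --pt "0.3 -560 -40 0 0" --pt "0.3 -602 -43 0 0" --pt "0.3 -640 -46 0 0" --pt "0.3 -665 -48 0 0" --pt "0.3 -678 -49 0 0" --pt "0.3 -678 -49 0 0"

```text
clock: 9.07
eef_pos: [369.2, -365.5, 172.3]
eef_rot: [-3.141, -0.0, 1.649]
wrist_force: [0.4, -0.1, -2.0]
finger_gap: 40.0
finger_force: 15.0
```

```bash
python3 - <<'E'
from h import *
cs=imaging.camera("scene");t=trace(cs,"tray")
print([(r["p"],r["rect"]) for r in t][:2], [(r["p"],r["rect"]) for r in find_in(cs,"bracket")][:3])
cv2.imwrite("pics/t.png",cv2.resize(cs["img"][230:420,300:560,::-1],None,fx=3,fy=3))
E
```

```text
[(0.94, [397.8, 374.6, 94.2, 79.9])] []
```

View pics/t.png

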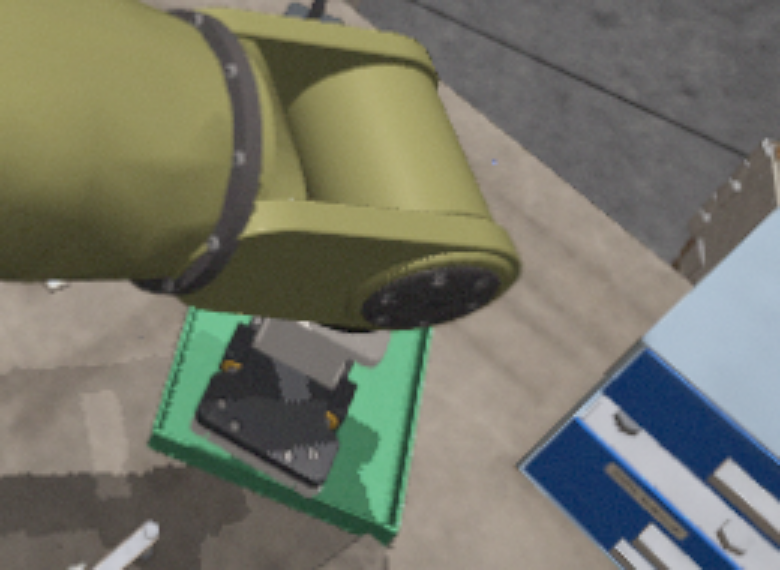

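The tray is unmoved at (398,375) and the gripper with the bracket hangs over its robot-side half. Move to the centre and descend.

arm_command --pt "0.3 -1 10 0 0" --pt "0.3 -2 30 0 0" --pt "0.3 -4 55 5 0" --pt "0.3 -6 80 15 0" --pt "0.3 -7 98 30 0" --pt "0.3 -8 105 50 0" --pt "0.3 -8 105 70 0" --pt "0.3 -8 105 88 0" --pt "0.3 -8 105 101 0" --pt "0.3 -8 105 109 0" --pt "0.3 -8 105 113 0" --pt "0.3 -8 105 115 0" --pt "0.3 -8 105 116.5 0" --pt "0.3 -8 105 118 0" --pt "0.3 -8 105 118 0" --pt "0.3 -8 105 118 0"

```text
clock: 11.22
eef_pos: [475.2, -365.0, 54.6]
eef_rot: [3.141, 0.0, 1.65]
wrist_force: [-0.1, 0.6, -1.3]
finger_gap: 40.2
finger_force: 15.0
```

arm_command --pt "0.3 0 0 1 0" --pt "0.3 0 0 2 0" --pt "0.3 0 0 2.6 0" --pt "0.3 0 0 3.2 0" --pt "0.3 0 0 3.2 0" --pt "0.3 0 0 3.2 0"

```text
clock: 11.98
eef_pos: [475.2, -364.9, 51.5]
eef_rot: [3.142, 0.0, 1.65]
wrist_force: [-1.7, 1.1, 5.4]
finger_gap: 39.9
finger_force: 15.0
```

Contact felt (5 N up). Release and rise.

arm_command --pt "0.48 0 0 3.2 0" --pt "0.55 0 0 3.2 0" --pt "0.65 0 0 3 0" --pt "0.7 0 0 3 0" --pt "0.7 0 0 3 0" --pt "0.7 0 0 -5 0" --pt "0.7 0 0 -25 0" --pt "0.7 0 0 -55 0" --pt "0.7 0 0 -85 0" --pt "0.7 0 0 -115 0" --pt "0.7 0 0 -125 0" --pt "0.7 0 0 -125 0"

```text
clock: 13.48
eef_pos: [475.2, -365.0, 176.8]
eef_rot: [3.141, 0.001, 1.65]
wrist_force: [-0.4, 0.4, -0.3]
finger_gap: 65.6
finger_force: 0.0
```

arm_command --pt "0.7 2 -25 0 0" --pt "0.7 5 -65 0 0" --pt "0.7 15 -100 0 -4" --pt "0.7 45 -104 0 -10" --pt "0.7 85 -100 0 -16" --pt "0.7 125 -97 0 -22" --pt "0.7 167 -93 0 -28" --pt "0.7 209 -89 0 -34" --pt "0.7 251 -86 0 -40" --pt "0.7 293 -83 0 -46" --pt "0.7 335 -80 0 -52" --pt "0.7 377 -76 0 -58" --pt "0.7 419 -73 0 -64" --pt "0.7 461 -70 0 -70" --pt "0.7 503 -66 0 -76" --pt "0.7 545 -63 0 -82" --pt "0.7 575 -60 0 -87" --pt "0.7 590 -59 0 -90" --pt "0.7 590 -59 0 -90" --pt "0.7 590 -59 0 -90"

```text
clock: 15.98
eef_pos: [369.8, 217.7, 176.0]
eef_rot: [-3.141, -0.0, -3.065]
wrist_force: [0.4, 0.0, 0.2]
finger_gap: 65.5
finger_force: 0.0
```

```bash
python3 - <<'E'
from h import *
i=[];cs=imaging.camera("scene");ct=imaging.camera("top")
for c in(cs,ct):
    for t in("bracket","handle_mid"):print(t,[(np.round(r["rect"],1),round(r["p"],2)) for r in find_in(c,t)][:3])
f=lambda c,b:cv2.resize(c["img"][b[1]:b[3],b[0]:b[2],::-1],(400,290),interpolation=cv2.INTER_CUBIC)
cv2.imwrite("pics/k.png",np.vstack([np.hstack([f(cs,(330,290,468,390)),f(ct,(350,190,460,270))]),np.hstack([f(cs,(140,160,278,260)),f(ct,(150,190,260,270))])]))
E
```

```text
bracket [(array([169.6, 249.5,  18.8,  28.7]), 0.95), (array([401.1, 344.9,  31.3,  37.5]), 0.64), (array([292.1, 298.8,  78.3,  60.2]), 0.62)]
handle_mid [(array([209.3, 201.6,  23.4,  28.9]), 0.79), (array([400.3, 344. ,  29.8,  32.4]), 0.29)]
bracket [(array([137. , 245.3,  27. ,  22.7]), 0.77), (array([405.4, 239.1,  16. ,  13.5]), 0.62)]
handle_mid [(array([202.7, 227.2,  13.4,  24. ]), 0.46)]
```

View pics/k.png

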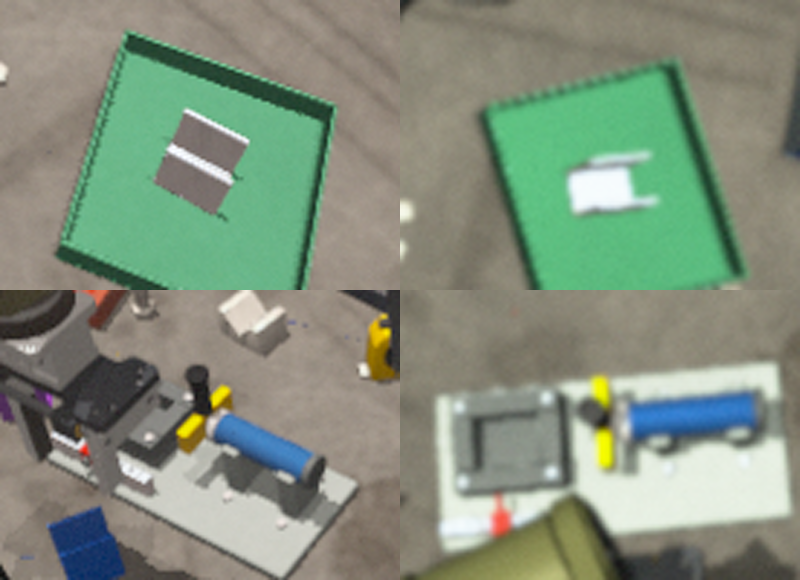

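The bracket stands upright in the tray (upper panels), the rod is still in, and the die is empty. Now the handle.

arm_command --pt "0.7 -20 0 0 0" --pt "0.7 -50 0 0 0" --pt "0.7 -85 0 0 0" --pt "0.7 -120 0 0 0" --pt "0.7 -148 0.5 0 0" --pt "0.7 -158 0.5 0 0" --pt "0.7 -158 0.5 10 0" --pt "0.7 -158 0.5 30 0" --pt "0.7 -158 0.5 50 0" --pt "0.7 -158 0.5 62 0" --pt "0.7 -158 0.5 66 0" --pt "0.7 -158 0.5 66 0" --pt "0.7 -158 0.5 66 0"

```text
clock: 17.9
eef_pos: [527.6, 231.7, 110.9]
eef_rot: [3.141, 0.001, -3.063]
wrist_force: [0.3, 0.7, -1.1]
finger_gap: 65.6
finger_force: 0.0
```

arm_command --pt "0.5 0 0 0 0" --pt "0.35 0 0 0 0" --pt "0.2 0 0 0 0" --pt "0.1 0 0 0 0" --pt "0.1 0 0 0 0" --pt "0.1 0 0 0 0" --pt "0.1 0 0 0 0" --force 40

```text
clock: 18.77
eef_pos: [527.4, 231.3, 110.3]
eef_rot: [-3.141, -0.0, -3.063]
wrist_force: [-0.4, -3.5, 0.7]
finger_gap: 21.5
finger_force: 40.0
```

arm_command --pt "0.1 0 0 0 0" --pt "0.1 0 0 0 0"

```text
clock: 19.02
eef_pos: [527.3, 231.5, 110.3]
eef_rot: [-3.141, -0.0, -3.063]
wrist_force: [-0.4, -4.3, 1.0]
finger_gap: 21.4
finger_force: 40.0
```

```bash
python3 - <<'E'
from h import *
i=[];cs=imaging.camera("scene")
f=lambda c,b:cv2.resize(c["img"][b[1]:b[3],b[0]:b[2],::-1],(800,580),interpolation=cv2.INTER_CUBIC)
cv2.imwrite("pics/m.png",f(cs,(150,165,251,238)))
E
```

```text
(no output)
```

View pics/m.png

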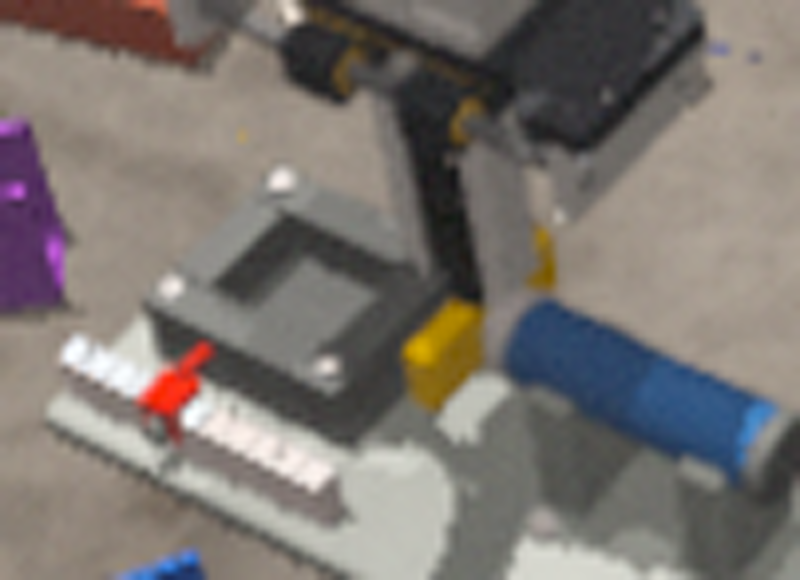

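The handle is gripped between the fingers around (460,230), and the red pointer tip is visible at (208,350). Pull along the tool's +y.

arm_command --pt "0.1 0 3 0 0" --pt "0.1 0 8 0 0" --pt "0.1 0 15 0 0" --pt "0.1 0 22 0 0" --pt "0.1 0 29 0 0" --pt "0.1 0 36 0 0" --pt "0.1 0 43 0 0" --pt "0.1 0 50 0 0" --pt "0.1 0 57 0 0" --pt "0.1 0 64 0 0" --pt "0.1 0 71 0 0" --pt "0.1 0 77 0 0" --pt "0.1 0 80 0 0" --pt "0.1 0 80 0 0" --pt "0.1 0 80 0 0"

```text
clock: 20.95
eef_pos: [521.1, 310.5, 110.2]
eef_rot: [-3.14, -0.0, -3.063]
wrist_force: [-0.0, -11.2, 2.3]
finger_gap: 21.1
finger_force: 40.0
```

```bash
python3 - <<'E'
from h import *
i=[];cs=imaging.camera("scene");ct=imaging.camera("top")
cv2.imwrite("pics/s1.png",cs["img"][:,:,::-1]);cv2.imwrite("pics/t1.png",ct["img"][:,:,::-1])
f=lambda c,b:cv2.resize(c["img"][b[1]:b[3],b[0]:b[2],::-1],(600,600),interpolation=cv2.INTER_CUBIC)
cv2.imwrite("pics/n.png",f(cs,(150,180,210,240)))
for c in(cs,ct):
    for t in("stop_face","index_tip"):print(t,[(np.round(r["rect"],1),round(r["p"],2)) for r in find_in(c,t)][:2])
E
```

```text
stop_face [(array([197.8, 192.2,  36.3,  30.4]), 0.95)]
index_tip [(array([172.8, 218.9,   6.3,   9. ]), 0.46)]
stop_face []
index_tip []
```

View pics/n.png

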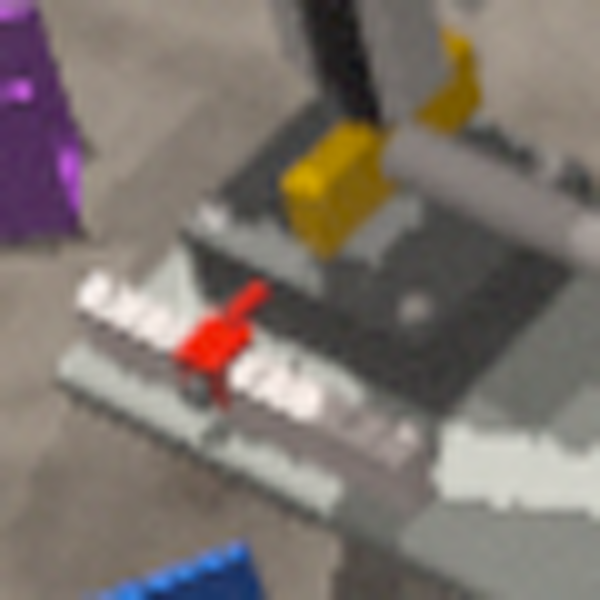

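```bash
cat > m.py <<'E'
from h import *
F=(520.58,314.27,1.649)
def solve(n,uv,y,z,b):
    c,s=np.cos(F[2]),np.sin(F[2])
    f=lambda X:proj(n,(F[0]+c*X[0]-s*y,F[1]+s*X[0]+c*y,z))[0]-np.array(uv)-b
    r=least_squares(f,[0.]);return round(r.x[0],1),np.round(r.fun,2)
if __name__=="__main__":
    u=lambda a,b:((a+.5)/10-.5+150,(b+.5)/10-.5+180)
    for b in((0,0),(.5,-.7)):
        for nm,p,y,z,o in(("tip",(262,290),44,44,0),("tf",(284,186),36,84,0),("tb",(320,200),36,84,-12),("bf",(292,234),36,56,0),("bb",(325,255),36,56,-12)):
            x,r=solve("scene",u(*p),y,z,b);print(b,nm,x-o,r)
    # initial picture, same cues
    w=lambda a,b:((a+.5)/5.5-.5+140,(b+.5)/5.5-.5+170);v=lambda a,b:((a+.5)/6.9-.5+150,(b+.5)/6.9-.5+195)
    print("init tip",solve("scene",w(198,214),44,44,(.5,-.7)),"tf",solve("scene",w(337,217),36,84,(.5,-.7)),"cap",solve("scene",w(375,95),0,136,(.5,-.7)))
    print("top: tip",solve("top",v(188,352),44,44,(0,.6)),"plate ctr near",solve("top",v(392,302),36,84,(0,.6)),"far",solve("top",v(380,130),-36,84,(0,.6)),"cap",solve("top",v(365,195),0,136,(0,.6)))
    # subpixel red/yellow profiles
    im=cv2.imread("pics/s1.png").astype(int)
    for n,x0,x1,y0,y1 in(("red",170,180,206,217),):
        q=im[y0:y1,x0:x1];print((q[:,:,2]-q[:,:,:2].max(2)))
    q=im[194:208,174:192];print(q[:,:,2]-q[:,:,0])
E
python3 m.py
```

```text
(0, 0) tip 10.0 [ 0.66 -1.34]
(0, 0) tf -0.2 [ 0.45 -0.93]
(0, 0) tb -0.5999999999999996 [ 0.32 -0.65]
(0, 0) bf 5.7 [-0.11  0.22]
(0, 0) bb 5.0 [ 0.08 -0.16]
(0.5, -0.7) tip 9.6 [ 0.29 -0.58]
(0.5, -0.7) tf -0.7 [ 0.08 -0.17]
(0.5, -0.7) tb -1.0999999999999996 [-0.06  0.11]
(0.5, -0.7) bf 5.2 [-0.48  0.98]
(0.5, -0.7) bb 4.5 [-0.3  0.6]
init tip (np.float64(10.1), array([ 0.3, -0.6])) tf (np.float64(-80.5), array([-0.01,  0.02])) cap (np.float64(-83.6), array([-0.45,  0.99]))
top: tip (np.float64(10.1), array([0.06, 0.57])) plate ctr near (np.float64(-84.2), array([0.  , 0.02])) far (np.float64(-84.3), array([0.02, 0.17])) cap (np.float64(-84.6), array([-0.02, -0.17]))
[[  6   3   0   5   4   1  -1   2   1   1]
 [  2   0   5   1   1  17   5   1   0   1]
 [  3   3   1   3  43 127  71  11   1  -2]
 [  1   1   3  57 142 173 109  19   1   4]
 [ 14  32  52 142 173 106  30   5   1   2]
 [ 56  94 112 164 103  30   6   4   1  -1]
 [163 203 174 157 143  45   6   2   5   2]
 [203 202 199 205 184  43   5   3   2   5]
 [200 213 201 189 106  15   1   0  -1   3]
 [207 196 188 103  20  10   6   2 
[... 403 characters left out ...]
105 111  91  51  14   8]
 [  0   3   6   1  66 149 161 172 132 119 105 115 113 107  85  33  10   5]
 [  5   4   1   4  48 109 115 115 108 123 110 106 103  82  37  10   6   5]
 [  3   6   3   6  29 104 124 123 115 105 122 101  82  36  10   5   8   2]
 [  5   5   5   7   6  86 112 129 116 101 107  80  38  11   3   2   5   5]
 [  6   6   5   5   5  43 100 112 117 113  84  34  10   4   5   6   2   2]
 [  6   5   6   5   7  21  52  88 106  93  39  11   6   5   5   5   3   2]
 [  6   5   5   6   5   7  15  42  72  45   5   4   2   6   4   6   1   0]
 [  6   5   4   7   6   6   5   3  16   8   3   3   5   6   3   4   5   4]
 [  2  19   6   4   4   6   6   6   4   3   4   5   5   3   6   3   2   4]]
```

arm_command --pt "0.1 0 2 0 0" --pt "0.1 0 4 0 0" --pt "0.1 0 6 0 0" --pt "0.1 0 8 0 0" --pt "0.1 0 8.7 0 0" --pt "0.1 0 8.7 0 0" --pt "0.1 0 8.7 0 0" --pt "0.1 0 8.7 0 0"

```text
clock: 22.25
eef_pos: [520.5, 319.0, 110.2]
eef_rot: [-3.14, -0.0, -3.063]
wrist_force: [0.4, -12.0, 2.8]
finger_gap: 21.1
finger_force: 40.0
```

```bash
python3 - <<'E'
from m import *
a=np.mean([imaging.camera("scene")["img"].astype(float) for _ in range(6)],0)
cv2.imwrite("pics/s2.png",a[:,:,::-1])
old=cv2.imread("pics/s1.png")[:,:,::-1].astype(float);ini=cv2.imread("pics/scene0.png")[:,:,::-1].astype(float)
print(monitor.read_state()["eef_pos"],monitor.read_state()["wrist_force"])
# fit near half of plate silhouette (yellow mask), rendered convex hull of box, over x and small image bias
def mask(im):return np.clip((im[:,:,0]-im[:,:,2]-10)/80,0,1)
c,s=np.cos(F[2]),np.sin(F[2])
def render(xf,b,ylo):
    P=[(F[0]+c*X-s*Y,F[1]+s*X+c*Y,Z) for X in(xf-12,xf) for Y in(ylo,36) for Z in(56,84)]
    q=(proj("scene",P)-b+.5)*16-.5
    h=cv2.convexHull(q.astype(np.float32).reshape(-1,1,2));m=np.zeros((70*16,90*16),np.uint8)
    cv2.fillConvexPoly(m,np.round(h-np.array([140*16,170*16])).astype(np.int32),1)
    return cv2.resize(m.astype(np.float32),(90,70),interpolation=cv2.INTER_AREA)
from scipy.optimize import minimize
for nm,im,x0 in(("ini",ini,-79),("s1",old,0),("s2",a,9)):
    M=mask(im)[170:240,140:230]
    # compare only within the near end (image-side of fixture y>16)
    w=cv2.dilate((render(x0,np.zeros(2),18)>0).astype(np.uint8),np.ones((7,7)))
    c1=np.zeros_like(w);yy,xx=np.mgrid[170:240,140:230]
    p0,p1=proj("scene",[(F[0]+c*(x0-6)-s*22,F[1]+s*(x0-6)+c*22,70),(F[0]+c*(x0-6)-s*36,F[1]+s*(x0-6)+c*36,70)])
    w=w*(((xx-p0[0])*(p1-p0)[0]+(yy-p0[1])*(p1-p0)[1])>0)
    f=lambda p:(w*(render(p[0],p[1:]*np.array([1,1]),0)-M)**2).sum()
    for b in((0,0),(.5,-.7)):
        g=[(f(np.array([x,*b])),x) for x in np.arange(x0-10,x0+10,.25)];print(nm,b,min(g))
    r=minimize(lambda p:f(p)+.3*((p[1]-.5)**2+(p[2]+.7)**2),[x0,.5,-.7],method="Nelder-Mead");print(r.x,r.fun)
f=lambda c,b:cv2.resize(c[b[1]:b[3],b[0]:b[2],::-1],(600,600),interpolation=cv2.INTER_CUBIC)
cv2.imwrite("pics/o.png",f(a,(155,185,205,235)))
E
```

```text
[520.45810683 319.0177841  110.23521316] [  0.25776399 -12.23745218   2.5972121 ]
ini (0, 0) (np.float64(0.4416949462890625), np.float64(-76.0))
ini (0.5, -0.7) (np.float64(3.5593859863281248), np.float64(-76.75))
[-76.52263679   0.49936716  -0.69883189] 3.4364708664042594
s1 (0, 0) (np.float64(1.280628662109375), np.float64(3.0))
s1 (0.5, -0.7) (np.float64(1.6508679199218752), np.float64(2.5))
[-8.23497892e-04  9.44790588e-01  6.37374300e-02] 0.7574400343842979
s2 (0, 0) (np.float64(1.2724727376302085), np.float64(11.5))
s2 (0.5, -0.7) (np.float64(1.8472011311848964), np.float64(10.75))
[10.9845227   0.42790574 -0.54246807] 1.1080658530741119[ WARN:0@4.200] global loadsave.cpp:1063 imwrite_ Unsupported depth image for selected encoder is fallbacked to CV_8U.
```

View pics/o.png

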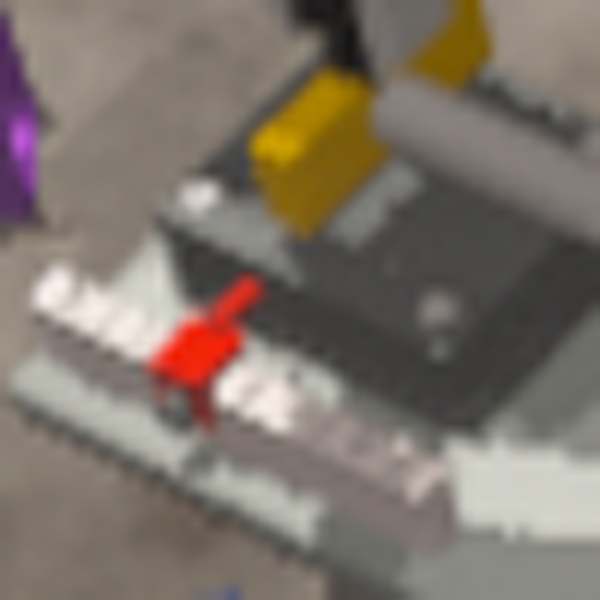

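The stop face measures about 11 mm in fixture x by silhouette. The pointer tip is at about 10 mm, and the motion-based estimate agrees within about 1.5 mm. In the crop the plate's near front corner (258,190) lies in line with the pointer tip (258,285) along the fixture's y. Handing in.

```bash
python3 -c "
from cell import job
print(job.sign_off())"
```

```text
the job is handed in; nothing more can be done
None
```

The job is handed in: the bracket stands upright in the green tray, and the gripper is holding the rod out against the spring with the stop face about 1–1.5 mm from the pointer tip by my image measurements. The verdict was not shown.

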